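# Complete a ragged stack of housing covers and tap it square

### The job

Take the large cover plate that stands on edge in the rack, lay it flat on the rubber mat and let go, then take it again by its long edges and lay it flat on top of the ragged stack of four like covers in the aluminium squaring corner. Then tap the stack from its open sides until all five covers lie flush against the uprights on both sides, edges in line. Leave the smaller panel in the rack and everything else on the bench where it is.

Things in the scene. Friction and masses are not known exactly. Their poses are not given: they have to be found in the camera images.
- corner: squaring corner: bare aluminium base plate, top 4 mm above the bench, fixed (place, yaw vary), with three uprights 8 mm thick, tops 54 mm above the bench. Origin on the bench under the middle of a perfectly squared stack (such covers have their origin at x = 0, y = 0 here, length along y). Base spans x -75 to +46, y -115 to +82 mm. Its -x and -y sides are open
- long_stop (a point): point on the corner at x = +32, y = 0 mm, 29 mm up, midway between the two uprights that stop the covers' long edges: their inner faces lie at x = +32 mm; each is 32 mm wide, centred at y = -52 and +52 mm, with 72 mm free between them. Axes as the corner's
- end_stop (a point): point on the corner at x = 0, y = +70 mm, 29 mm up: middle of the inner face of the single upright, 40 mm wide along x, that stops the covers' short ends. Axes as the corner's
- last_cover: dark grey plastic cover plate, 64 (x) x 140 (y) x 8 (z) mm, 55 to 110 g; origin at its middle. At first it stands on a long edge in one of the rack's two slots (its x axis vertical, its top edge 70 mm above the bench); it may be in either slot. Which face ends up does not matter
- rack: grey plastic rack, 126 x 156 mm base, 6 mm thick, fixed to the bench (place and yaw vary); origin under its middle. Two slots run along its y at x = -45 and +45 mm, 10 mm wide between walls 5 mm thick that rise to 28 mm above the bench; a plate stands loosely in a slot, leaning up to 0.1 rad
- mat: pale grey-blue rubber mat, 150 (x) x 180 (y) x 3 mm, fixed to the bench (place and yaw vary); origin at the centre of its underside
- short_panel: bystander: dark grey plate of the same kind but smaller, 50 x 100 x 8 mm, standing in the rack's other slot (top edge 56 mm above the bench); origin at its middle
- shell: bystander: open dark grey housing half, 100 x 140 x 35 mm, beyond the task's things; origin at the centre of its underside
- boxed_unit: bystander: closed dark grey device, 130 x 170 x 45 mm; origin at the centre of its underside
- cup: bystander: white plastic cup, 72 mm wide, 90 mm high; origin at the centre of its underside
- spray: bystander: clear bottle, 70 mm wide, 190 mm high; origin at the centre of its underside
- screwdriver: bystander: screwdriver lying on the bench between mat and robot, on the right; origin on the underside
- ruler: bystander: steel strip 28 x 120 x 4 mm lying on the bench between mat and robot, on the left; origin at the centre of its underside
- cover1: dark grey plastic cover plate, 64 (x) x 140 (y) x 8 (z) mm, 55 to 110 g; origin at its middle. Lies flat in the ragged stack on the corner's base, number 1 from the bottom (its middle 8 mm above the bench), 10 to 24 mm short of the long-edge uprights, 10 to 25 mm short of the end upright, turned up to 0.09 rad; held by friction only: smooth plastic, a push of a few N slides them
- cover2: dark grey plastic cover plate, 64 (x) x 140 (y) x 8 (z) mm, 55 to 110 g; origin at its middle. Lies flat in the ragged stack on the corner's base, number 2 from the bottom (its middle 16 mm above the bench), 10 to 24 mm short of the long-edge uprights, 10 to 25 mm short of the end upright, turned up to 0.09 rad; held by friction only: smooth plastic, a push of a few N slides them
- cover3: dark grey plastic cover plate, 64 (x) x 140 (y) x 8 (z) mm, 55 to 110 g; origin at its middle. Lies flat in the ragged stack on the corner's base, number 3 from the bottom (its middle 24 mm above the bench), 10 to 24 mm short of the long-edge uprights, 10 to 25 mm short of the end upright, turned up to 0.09 rad; held by friction only: smooth plastic, a push of a few N slides them
- cover4: dark grey plastic cover plate, 64 (x) x 140 (y) x 8 (z) mm, 55 to 110 g; origin at its middle. Lies flat in the ragged stack on the corner's base, number 4 from the bottom (its middle 32 mm above the bench), 10 to 24 mm short of the long-edge uprights, 10 to 25 mm short of the end upright, turned up to 0.09 rad; held by friction only: smooth plastic, a push of a few N slides them
Things that resemble listed ones, but are neither listed nor needed, are in the scene too. What is shaped like the cover4 but purple is not meant. What is shaped like the cover3 but purple is not meant.

How it is judged:
On the way, in this order (a step that is already met when the one before it is completed fails the run):
1. the large cover lies flat on the mat, released (angle between the z axis of last_cover and the z axis of corner, either way round below 0.05 rad and contact force between the fingers and last_cover below 0.05 N and z of last_cover in the frame of mat below 0.01 m and x of last_cover in the frame of mat between -0.075 and 0.075 m and y of last_cover in the frame of mat between -0.09 and 0.09 m and linear speed of last_cover below 0.02 m/s), for 0.2 s.
2. the large cover lies flat on top of the stack in the corner, released (angle between the z axis of last_cover and the z axis of corner, either way round below 0.05 rad and contact force between the fingers and last_cover below 0.05 N and z of last_cover in the frame of corner between 0.038 and 0.042 m and x of last_cover in the frame of corner between -0.05 and 0.05 m and y of last_cover in the frame of corner between -0.07 and 0.07 m and linear speed of last_cover below 0.02 m/s), for 0.2 s.
At the end, for the whole second after the job is handed in: All five covers lie flat in the squaring corner with the large cover from the rack on top, each within 3 mm of its place flush against the uprights on both sides and within 0.035 rad of square, at rest (x of last_cover in the frame of corner between -0.003 and 0.003 m and y of last_cover in the frame of corner between -0.003 and 0.003 m and angle between the y axis of each of last_cover, cover1, cover2, cover3, cover4 and the y axis of corner, either way round below 0.035 rad and angle between the z axis of each of last_cover, cover1, cover2, cover3, cover4 and the z axis of corner, either way round below 0.05 rad and z of last_cover in the frame of corner between 0.038 and 0.042 m and linear speed of each of last_cover, cover1, cover2, cover3, cover4 below 0.01 m/s and x of cover1 in the frame of corner between -0.003 and 0.003 m and y of cover1 in the frame of corner between -0.003 and 0.003 m and z of each of cover1, cover2, cover3, cover4 in the frame of corner below 0.042 m and x of cover2 in the frame of corner between -0.003 and 0.003 m and y of cover2 in the frame of corner between -0.003 and 0.003 m and x of cover3 in the frame of corner between -0.003 and 0.003 m and y of cover3 in the frame of corner between -0.003 and 0.003 m and x of cover4 in the frame of corner between -0.003 and 0.003 m and y of cover4 in the frame of corner between -0.003 and 0.003 m); the robot touches nothing.
It fails at once if the smaller panel in the rack is moved more than 25 mm (distance of short_panel from where it was at the start of the episode above 0.025 m).
It fails at once if another bystander on the bench is moved more than 25 mm (distance of any of shell, boxed_unit, cup, spray, screwdriver, ruler from where it was at the start of the episode above 0.025 m).
It also fails if it takes over 67 s, if anything falls off the work surface, if the arm or the gripper's body presses on something with over 40 N, if the wrist force passes 120 N, or if a joint passes its speed limit or range.

### The arm

A 6-joint arm with a two-finger parallel gripper is mounted at the origin on the work surface. World frame = base frame: x ahead of the robot, y to its left, z up, the work surface at z = 0. Lengths are in m, angles in rad, forces in N, time in s.
With the tool pointing down it reaches from about 0.375 to 0.9 m from the base axis. Payload 3.1 kg.
Tool frame: the origin (TCP) lies on the centre line of the jaws, within the pads' length; the fingertips stand robot.tip_reach ahead of it and the grasp point (between the pads) lies 8 mm behind it (robot.tip_reach is the distance from the TCP to the fingertips, in m); z points along the fingers, y is the line along which they close (so a half turn about z gives the same grasp; the last joint's range is limited). The gripper opens to 87 mm and grips with 3 to 60 N. Pads are 19 mm wide; open, the fingers measure 117 mm over their backs; the gripper's body (75 mm by 190 mm) begins 51 mm behind the grasp point.
Start: joints at [0.994, 0.527, 1.433, -0, 1.181, -0.178], TCP at [0.243, 0.576, 0.234] pointing down, gripper open.
Joint ranges: [-3.08, 3.08], [-0.75, 2.2], [0.22, 2.44], [-1.43, 4.57], [0, 2.65], [-2.85, 2.85]. Speed limits (rad/s): [2.79, 2.79, 3.14, 3.14, 3.14, 3.14].

### API

Orientations are given as a unit quaternion [x, y, z, w].
In Python, from rig import robot gives the robot as it stands.
- The arm moves only by the tool jog_arm, never from a script. Its argument "motion" is one flat list of numbers, 7 for each row, row after row: the shift along the tool's x, y, z scaled (see below), then the turn, a rotation vector about the tool's x, y, z scaled (see below), then the gripper's target within -1 to 1 (shut at 1, half-way at 0, fully open at -1). In form: [x, y, z, rx, ry, rz, hand, x, y, z, rx, ry, rz, hand, ...]. A call has 1 to 12 rows; each row shifts and turns the commanded pose from where the row before left it, along the tool's axes as they then stand; what a row does not reach is not made up. The controller multiplies each number of a shift by 4 cm and each number of a turn by 4 degrees. A row lasts 1/8 s, in which the tool goes at most 62.5 mm and 10.7 degrees, less where a joint would pass 70% of its speed; a pose out of reach is approached as far as the arm can. A call with a number of a shift or a turn outside -1 to 1 is refused whole. A call with a gripper value outside its range is refused whole. The fingers move at their own pace and stop on an object; "grip_force" is the grip in N (left out, the last holds). Time passes only in rows, so rows that do not move let the fingers close. It gives the time, the measured TCP pose, the force, the opening and the grip force at its end, in the units of the state.
- robot.get_obs(): the state, without advancing time (a new reading comes with each control period).
- robot.camera(name): name is "side" or "top"; returns the picture (384x512x3 uint8, blue, green, red); there is no depth.
- robot.calibration(name): a dict with "fx", "fy", "cx", "cy" (pixels), "dist_coeffs" ([k1, k2, p1, p2, k3] as OpenCV has them; the pictures are not rectified), "R" (3x3) and "t" (3): a world point X has camera coordinates R X + t. Camera axes: x right, y down, z forward; pixel columns grow to the right and rows downward; lengths in m; the calibration is good to about 2 mm. A picture is of the moment at which its call begins. calibration takes no time and is no camera call.
- robot.hand_in(): hands the job in; it is judged then, once.
The state is a dict: "time": time; "q": joint angles; "joint_velocities": joint speeds; "joint_torque": joint torques, N m; "position": TCP position; "tool_rot": TCP orientation; "ft_force": force on the tool from outside, world axes, zero at the start; "moment": the same for the moment, N m; "grip_width": finger opening in m; "grip_force": force on a finger pad.
Only numpy, scipy, OpenCV 4.12 (cv2) and the standard library are available. Lean on these libraries where they do the work, as an engineer would, in place of code of your own. Each camera call takes 0.05 s, during which the arm holds its last target. There are 200 camera calls.

## Working session

There is one attempt and no reset: what is moved stays moved. The work goes in short steps, Python scripts to look and compute and a tool call to move; the robot and the scene stay as the last step left them, time stands still between calls to the robot, and variables do not carry over. Pictures are saved under pics/ and viewed, at most 13 in all, crops included, and the job is handed in when it is done.

Besides the shell and the picture viewer there is one more tool, called after "Emit:" as name(argument=value, ...) on one line, values as JSON. jog_arm: Moves the arm, as the interface text tells. Shifts and turns lie within -1 to 1; 1 stands for 4 cm of shift or 4 degrees of turn. Its arguments: {"type":"object","properties":{"motion":{"type":"array","items":{"type":"number"}},"grip_force":{"type":"number"}},"required":["motion"]}

```bash
mkdir -p pics; python3 - <<'E'
from rig import robot
import cv2,numpy as np
for n in("top","side"):
    cv2.imwrite(f"pics/{n}0.png",robot.camera(n)); c=robot.calibration(n)
    print(n,c["fx"],c["cx"],c["cy"],c["dist_coeffs"]); R=np.array(c["R"]);t=np.array(c["t"]);print(np.round(-R.T@t,3),np.round(R,2).tolist())
o=robot.get_obs();print(o,robot.tip_reach)
E
```

```text
top 477.8387205812027 250.01066311793525 187.5542407152364 [0.03723027 0.         0.         0.         0.        ]
[0.332 0.043 1.64 ] [[-0.01, -1.0, -0.02], [-0.99, 0.01, -0.13], [0.13, 0.02, -0.99]]
side 479.88786001143376 241.84856808924243 188.5908289536429 [0.01400342 0.         0.         0.         0.        ]
[1.344 0.817 0.943] [[-0.67, 0.74, -0.0], [0.46, 0.42, -0.78], [-0.58, -0.53, -0.62]]
{'time': 0.1, 'q': array([ 9.93501872e-01,  5.28397381e-01,  1.43373695e+00,  1.38791076e-05,
        1.18139803e+00, -1.78483640e-01]), 'joint_velocities': array([-0.00119939, -0.00135776, -0.0031263 ,  0.00111685, -0.00019263,
       -0.00205453]), 'joint_torque': array([ 9.72477847e-05, -4.40983415e+01, -1.77150017e+01,  6.34853239e-02,
        5.33653074e-02, -4.05621768e-05]), 'position': array([0.24231892, 0.5754429 , 0.23266645]), 'tool_rot': array([ 1.98089051e-01,  9.80183548e-01, -8.99058279e-04, -3.63801164e-04]), 'ft_force': array([0.31374549, 0.57092793, 0.06973392]), 'moment': array([-0.00642578,  0.06283459, -0.03473486]), 'grip_force': 0.0, 'grip_width': 0.0869302232237397} 0.011
```

View pics/top0.png

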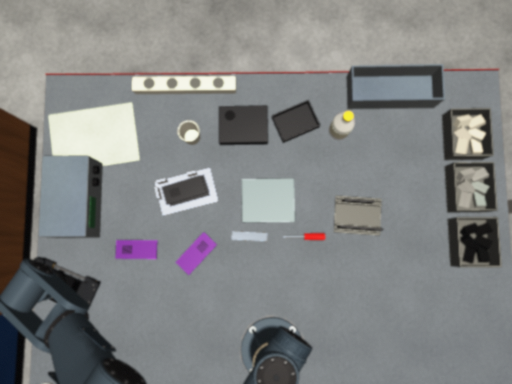

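View pics/side0.png

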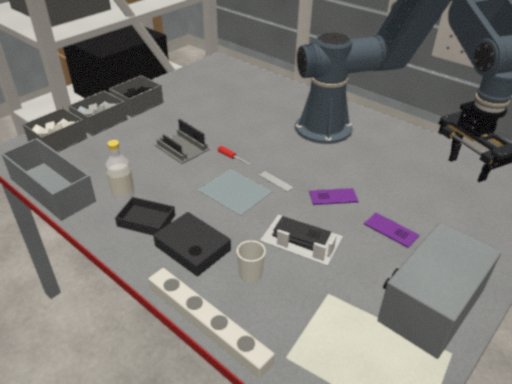

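The top view shows the mat at (268,200), the rack at (358,215) with its slots along the image columns, and the corner at (186,190). In the side view the rack is at (182,145) and the corner at (302,238). I'll enlarge those areas.

```bash
cat > h.py <<'E'
from rig import robot
import cv2,numpy as np
from scipy.spatial.transform import Rotation as Ro
def ray(n,px):
    c=robot.calibration(n);K=np.array([[c["fx"],0,c["cx"]],[0,c["fy"],c["cy"]],[0,0,1]])
    p=cv2.undistortPoints(np.array(px,float).reshape(-1,1,2),K,np.array(c["dist_coeffs"])).reshape(-1,2)
    R=np.array(c["R"]);C=-R.T@np.array(c["t"])
    return C,np.c_[p,np.ones(len(p))]@R
def onz(n,px,z):
    C,d=ray(n,px);z=np.broadcast_to(z,len(d))
    return C+d*((z-C[2])/d[:,2])[:,None]
def proj(n,X):
    c=robot.calibration(n);K=np.array([[c["fx"],0,c["cx"]],[0,c["fy"],c["cy"]],[0,0,1]])
    return cv2.projectPoints(np.array(X,float).reshape(-1,1,3),cv2.Rodrigues(np.array(c["R"]))[0],np.array(c["t"]),K,np.array(c["dist_coeffs"]))[0].reshape(-1,2)
def crop(im,x,y,w,h,s): return cv2.resize(im[y:y+h,x:x+w],None,fx=s,fy=s,interpolation=cv2.INTER_CUBIC)
def avg(n,k=1): return np.mean([robot.camera(n).astype(float) for _ in range(k)],0).astype(np.uint8)
E
python3 - <<'E'
from h import *
t=cv2.imread("pics/top0.png");s=cv2.imread("pics/side0.png")
A=np.hstack([crop(t,148,162,75,56,5),crop(t,325,188,75,56,5)])
B=np.hstack([crop(s,257,208,90,60,4),crop(s,150,113,64,56,30/7)[:240]][:1]+[cv2.resize(s[113:169,150:214],(274,240),interpolation=cv2.INTER_CUBIC)])
B=cv2.copyMakeBorder(B,0,0,0,750-B.shape[1],0)
cv2.imwrite("pics/c1.png",np.vstack([A,B]));
hsv=cv2.cvtColor(t,cv2.COLOR_BGR2HSV)
print(hsv[200,268],hsv[140,60*5],hsv[270,200],hsv[215,358])
E
```

```text
[ 79  18 201] [100  11 135] [100  11 139] [ 22  26 148]
```

View pics/c1.png

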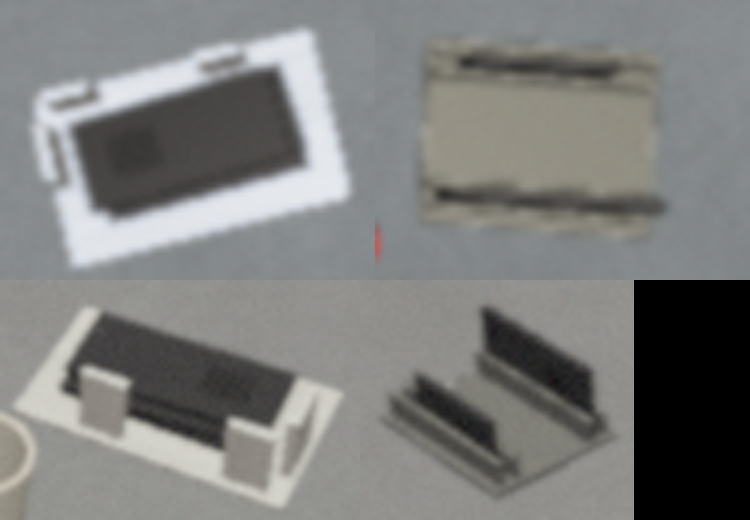

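The large plate is in the near (lower in the top view) slot, spanning crop px 435–665. The short panel is in the far slot. The corner's long stops lie on the far side and its end stop on the left. Now I'll measure them.

```bash
cat >> h.py <<'E'
def blob(mask,c):
    n,l,s,_=cv2.connectedComponentsWithStats(mask.astype(np.uint8))
    i=l[c[1],c[0]]
    if i==0:
        m=[np.hypot(*(np.argwhere(l==k).mean(0)-np.array(c[::-1]))) if s[k,4]>30 else 1e9 for k in range(1,n)]; i=1+int(np.argmin(m))
    return max(cv2.findContours((l==i).astype(np.uint8),cv2.RETR_EXTERNAL,cv2.CHAIN_APPROX_NONE)[0],key=len)[:,0]
def rect(P):
    (c,s,a)=cv2.minAreaRect((P[:,:2]*1000).astype(np.float32)); return np.round(c,1),np.round(s,1),round(a,1)
E
python3 - <<'E'
from h import *
im=avg("top",6).astype(np.uint8);h=cv2.cvtColor(im,cv2.COLOR_BGR2HSV).astype(int);V=h[...,2]
mat=blob((V>165)&(h[...,1]>8)&(h[...,1]<40)&(np.abs(h[...,0]-80)<14),(268,200));print("mat",rect(onz("top",mat,.003)))
rk=blob((np.abs(h[...,0]-22)<12)&(h[...,1]>15),(358,215))
print("rack",rect(onz("top",rk,.006)))
w=blob(V>195,(165,205));P=onz("top",w,.004);print("base",rect(P))
q=cv2.minAreaRect(w.astype(np.float32));print(np.round(cv2.boxPoints(q),1).tolist(), [p.round(4).tolist() for p in onz("top",cv2.boxPoints(q),.004)])
ap=cv2.approxPolyDP(w.reshape(-1,1,2),4,True)[:,0];print(ap.tolist(),onz("top",ap,.004).round(3)[:,:2].tolist())
st=blob(V<95,(186,190));print("stack",rect(onz("top",st,.03)))
for c in((367,228),(358,201)):
    b=blob(V<95,c);print("plate",b.min(0),b.max(0),rect(onz("top",b,.07)),rect(onz("top",b,.056)))
for c in((200,133),(190,260)): pass
print("cup,ruler,screw,boxed",onz("top",[(189,131),(250,237),(313,237),(243,125)],.0).round(3).tolist())
E
```

```text
mat (array([495.2,  12.6]), array([179.7, 151.5]), 89.0)
rack (array([ 442. , -290.6]), array([153. , 122.8]), 85.8)
base (array([528.1, 295.1]), array([120.3, 197.8]), 14.1)
[[153.6999969482422, 181.6999969482422], [209.60000610351562, 167.3000030517578], [218.10000610351562, 200.60000610351562], [162.3000030517578, 215.0]] [[0.5615, 0.4075, 0.004], [0.6106, 0.2139, 0.004], [0.4942, 0.1837, 0.004], [0.4458, 0.3756, 0.004]]
[[210, 169], [197, 171], [206, 178], [209, 196], [170, 207], [162, 194], [162, 214], [216, 201]] [[0.605, 0.212], [0.598, 0.257], [0.573, 0.226], [0.51, 0.215], [0.473, 0.349], [0.518, 0.378], [0.449, 0.377], [0.493, 0.191]]
stack (array([526.8, 293.4]), array([ 67.6, 142.3]), 16.7)
plate [337 225] [382 230] (array([ 394.7, -283.2]), array([145.4,   9.9]), 85.7) (array([ 395.2, -286.1]), array([146.7,  10. ]), 85.7)
plate [342 199] [373 203] (array([ 482.5, -279.7]), array([100.9,  10.3]), 86.0) (array([ 483.9, -282.6]), array([101.8,  10.4]), 86.0)
cup,ruler,screw,boxed [[0.741, 0.287, 0.0], [0.369, 0.075, 0.0], [0.368, -0.14, 0.0], [0.761, 0.097, 0.0]]
```

Emit:
jog_arm(motion=[0, 0, 0, 0, 0, 1, -0.2, 0, 0, 0, 0, 0, 1, -0.2, 0, 0, 0, 0, 0, 1, -0.2, 0, 0, 0, 0, 0, 1, 0, 0, 0, 0, 0, 0, 1, 0.1, 0, 0, 0, 0, 0, 1, 0.1, 0, 0, 0, 0, 0, 1, 0.1, 0, 0, 0, 0, 0, 1, 0.1, 0, 0, 0, 0, 0, 1, 0.1, 0, 0, 0, 0, 0, 1, 0.1, 0, 0, 0, 0, 0, 1, 0.1, 0, 0, 0, 0, 0, 1, 0.1])

```text
time: 1.9
position: [0.2427, 0.5759, 0.2335]
tool_rot: [0.581, 0.814, -0.0, 0.0]
ft_force: [0.5, -0.5, -0.3]
grip_width: 0.0388
grip_force: 0.0
```

```bash
cat >> h.py <<'E'
def go(x,y,z,yaw=None,tilt=0):
    """tool-frame shift (units of 4cm) to TCP target; yaw=angle of tool y (deg); turn in units of 4deg"""
    o=robot.get_obs();R=Ro.from_quat(o["tool_rot"]);d=np.array([x,y,z])-o["position"]
    m=R.as_matrix();print("t",round(o["time"],2),"pos",o["position"].round(4),"yawY",round(np.degrees(np.arctan2(m[1,1],m[0,1])),2),"toolz",m[:,2].round(3),"w",round(o["grip_width"],4),"F",o["ft_force"].round(1),"q",o["q"].round(2))
    print("shift now",(R.inv().apply(d)/.04).round(3))
    if yaw is not None:
        a=np.radians(yaw);G=Ro.from_matrix(np.c_[[-np.sin(a),np.cos(a),0],[np.cos(a),np.sin(a),0],[0,0,-1]])
        G=Ro.from_rotvec(np.radians(tilt)*G.as_matrix()[:,0])*G
        print("turn",(np.degrees((R.inv()*G).as_rotvec())/4).round(3),"shift after turn",(G.inv().apply(d)/.04).round(3))
E
python3 -c "
from h import *
go(.45,.1,.2,-4.3);go(.3945,-.285,.052,-4.3)"
```

```text
t 1.9 pos [0.2427 0.5759 0.2335] yawY 19.02 toolz [-0. -0. -1.] w 0.0388 F [ 0.5 -0.5 -0.3] q [ 0.99  0.53  1.43 -0.    1.18  0.66]
shift now [-12.937   1.023   0.839]
turn [-0.00e+00  1.00e-03  5.83e+00] shift after turn [-11.476   6.061   0.838]
t 1.9 pos [0.2427 0.5759 0.2335] yawY 19.02 toolz [-0. -0. -1.] w 0.0388 F [ 0.5 -0.5 -0.3] q [ 0.99  0.53  1.43 -0.    1.18  0.66]
shift now [-21.585  -3.425   4.539]
turn [-0.00e+00  1.00e-03  5.83e+00] shift after turn [-21.178   5.399   4.538]
```

Emit:
jog_arm(motion=[0, 0, 0, 0, 0, 0.972, 0.1, 0, 0, 0, 0, 0, 0.972, 0.1, 0, 0, 0, 0, 0, 0.972, 0.1, 0, 0, 0, 0, 0, 0.972, 0.1, 0, 0, 0, 0, 0, 0.972, 0.1, 0, 0, 0, 0, 0, 0.972, 0.1, -1, 1, 0, 0, 0, 0, 0.1, -1, 1, 0, 0, 0, 0, 0.1, -1, 1, 0, 0, 0, 0, 0.1, -1, 1, 0, 0, 0, 0, 0.1, -1, 1, 0, 0, 0, 0, 0.1, -1, 1, 0, 0, 0, 0, 0.1])

```text
time: 3.4
position: [0.4657, 0.3177, 0.2338]
tool_rot: [0.732, 0.681, 0.0, 0.0]
ft_force: [-0.5, 0.9, -0.2]
grip_width: 0.0391
grip_force: 0.0
```

Emit:
jog_arm(motion=[-1, 0, 0, 0, 0, 0, 0.1, -1, 0, 0, 0, 0, 0, 0.1, -1, 0, 0, 0, 0, 0, 0.1, -1, 0, 0, 0, 0, 0, 0.1, -1, 0, 0, 0, 0, 0, 0.1, -1, 0, 0, 0, 0, 0, 0.1, -1, 0, 0, 0, 0, 0, 0.1, -1, 0, 0, 0, 0, 0, 0.1, -1, 0, 0, 0, 0, 0, 0.1, -1, 0, 0.5, 0, 0, 0, 0.1, -1, -0.3, 0.5, 0, 0, 0, 0.1, -1, -0.3, 0.5, 0, 0, 0, 0.1])

```text
time: 4.9
position: [0.4056, -0.1594, 0.1733]
tool_rot: [0.732, 0.681, 0.0, 0.001]
ft_force: [1.2, 0.6, 0.3]
grip_width: 0.0393
grip_force: 0.0
```

```bash
python3 -c "
from h import *
go(.3945,-.285,.052,-4.3)"
```

```text
t 4.9 pos [ 0.4056 -0.1594  0.1733] yawY -4.17 toolz [ 0.001 -0.001 -1.   ] w 0.0393 F [1.2 0.6 0.3] q [-0.63  0.38  1.96  0.    0.81 -0.56]
shift now [-3.15  -0.052  3.035]
turn [0.019 0.011 0.033] shift after turn [-3.153 -0.041  3.033]
```

Emit:
jog_arm(motion=[-1, 0, 0, 0, 0, 0, 0.1, -1, 0, 0, 0, 0, 0, 0.1, -1, 0, 0.5, 0, 0, 0, 0.1, -0.15, -0.04, 0.8, 0, 0, 0, 0.1, 0, 0, 0, 0, 0, 0, 0.1])

```text
time: 5.52
position: [0.3936, -0.283, 0.12]
tool_rot: [0.733, 0.68, 0.0, -0.002]
ft_force: [0.5, 0.1, 0.1]
grip_width: 0.0394
grip_force: 0.0
```

```bash
python3 - <<'E'
from h import *
go(.3945,-.285,.052,-4.3)
t=robot.camera("top");s=robot.camera("side")
cv2.imwrite("pics/c2.png",np.hstack([crop(t,310,180,90,80,4.4),crop(s,140,90,100,88,4)]))
E
```

```text
t 5.53 pos [ 0.3936 -0.283   0.12  ] yawY -4.27 toolz [-0.003  0.004 -1.   ] w 0.0394 F [0.5 0.1 0.1] q [-0.85  0.53  1.88  0.    0.74 -0.78]
shift now [-0.055  0.032  1.7  ]
turn [-0.05  -0.05   0.007] shift after turn [-0.049  0.027  1.7  ]
```

View pics/c2.png

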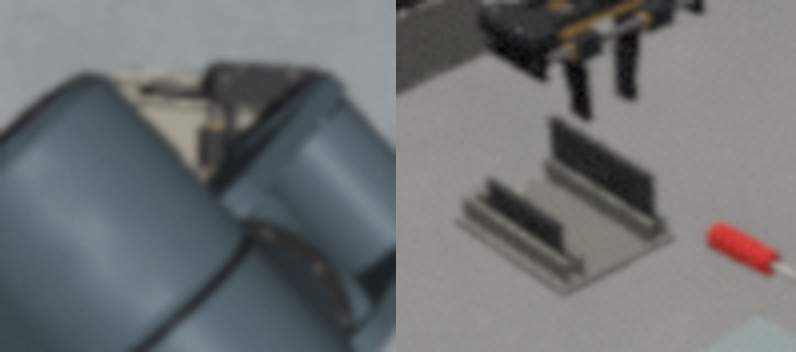

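The side view shows the open fingers at crop (580,110) and (628,95), straddling the large plate's top edge. I'll descend, grip and lift.

Emit:
jog_arm(motion=[0, 0.02, 0.6, 0, 0, 0, 0.1, 0, 0, 0.6, 0, 0, 0, 0.1, 0, 0, 0.5, 0, 0, 0, 0.1, 0, 0, 0, 0, 0, 0, 0.6, 0, 0, 0, 0, 0, 0, 1, 0, 0, 0, 0, 0, 0, 1, 0, 0, 0, 0, 0, 0, 1], grip_force=25)

```text
time: 6.5
position: [0.3961, -0.2838, 0.0543]
tool_rot: [0.732, 0.681, 0.0, 0.001]
ft_force: [1.1, 0.8, 1.0]
grip_width: 0.008
grip_force: 25.0
```

Emit:
jog_arm(motion=[0, 0, -0.5, 0, 0, 0, 1, 0, 0, -1, 0, 0, 0, 1, 0, 0, -1, 0, 0, 0, 1, 0, 0, -0.5, 0, 0, 0, 1, 0, 0, 0, 0, 0, 0, 1])

```text
time: 7.12
position: [0.3963, -0.2842, 0.1751]
tool_rot: [0.732, 0.681, -0.0, 0.002]
ft_force: [-0.4, -0.7, -1.3]
grip_width: 0.0081
grip_force: 25.0
```

```bash
python3 - <<'E'
from h import *
go(.56,.013,.16,-1)
E
```

```text
t 7.12 pos [ 0.3963 -0.2842  0.1751] yawY -4.18 toolz [ 0.003 -0.003 -1.   ] w 0.0081 F [-0.4 -0.7 -1.3] q [-0.85  0.43  1.83  0.    0.87 -0.78]
shift now [7.709 3.54  0.366]
turn [ 0.041  0.043 -0.794] shift after turn [7.499 3.963 0.378]
```

Emit:
jog_arm(motion=[0, 0, 0, 0, 0, -0.8, 1, 0.5, 0.8, 0, 0, 0, 0, 1, 0.5, 0.8, 0, 0, 0, 0, 1, 0.5, 0.86, 0, 0, 0, 0, 1, 0.75, 0, 0, -1, 0, 0, 1, 0.75, 0, 0, -1, 0, 0, 1, 0.75, 0, 0, -1, 0, 0, 1, 0.75, 0, 0, -1, 0, 0, 1, 0.75, 0, 0, -1, 0, 0, 1, 0.75, 0, 0, -1, 0, 0, 1, 0.75, 0, 0, -1, 0, 0, 1, 0.75, 0, 0, -1, 0, 0, 1])

```text
time: 8.62
position: [0.5002, -0.0012, 0.1731]
tool_rot: [0.687, 0.68, 0.184, 0.176]
ft_force: [1.1, 0.1, -0.0]
grip_width: 0.0077
grip_force: 25.0
```

Emit:
jog_arm(motion=[0, 0, 0, -1, 0, 0, 1, 0, 0, 0, -1, 0, 0, 1, 0, 0, 0, 0, 0, 0, 1])

```text
time: 9.0
position: [0.5006, 0.0042, 0.1722]
tool_rot: [0.681, 0.676, 0.21, 0.187]
ft_force: [-1.1, -0.2, -1.5]
grip_width: 0.0076
grip_force: 25.0
```

```bash
python3 - <<'E'
from h import *
go(.50,.013,.046,-1,-40)
E
```

```text
t 9.0 pos [0.5006 0.0042 0.1722] yawY -1.11 toolz [ 0.538  0.029 -0.842] w 0.0076 F [-1.1 -0.2 -1.5] q [-0.34  0.4   2.22  1.62  0.21 -1.9 ]
shift now [ 0.116 -1.713  2.657]
turn [-1.865 -0.55  -0.06 ] shift after turn [ 0.221 -2.043  2.406]
```

Emit:
jog_arm(motion=[0, 0, 0, 1, 0, 0, 1, 0, 0, 0, 1, 0, 0, 1, 0, 0, 0, 1, 0, 0, 1, 0, 0, 0, 1, 0, 0, 1, 0, 0, 0, 1, 0, 0, 1, 0, 0, 0, 1, 0, 0, 1, 0, 0, 0, 1, 0, 0, 1, 0, 0, 0, 1, 0, 0, 1])

```text
time: 10.0
position: [0.5044, 0.0113, 0.1739]
tool_rot: [0.7, 0.711, 0.064, 0.025]
ft_force: [0.9, -0.1, -1.5]
grip_width: 0.008
grip_force: 25.0
```

```bash
python3 - <<'E'
from h import *
go(.50,.013,.16,-1,40)
E
```

```text
t 10.0 pos [0.5044 0.0113 0.1739] yawY 0.67 toolz [ 0.125  0.055 -0.991] w 0.008 F [ 0.9 -0.1 -1.5] q [-0.25  0.42  1.88  0.13  0.74 -0.35]
shift now [ 0.026 -0.152  0.333]
turn [11.799 -0.608  0.73 ] shift after turn [0.04  0.14  0.337]
```

Recovered. Now I'll tilt the other way.

Emit:
jog_arm(motion=[0, 0, 0, 0.98, -0.06, 0.06, 1, 0, 0, 0, 0.98, -0.06, 0.06, 1, 0, 0, 0, 0.98, -0.06, 0.06, 1, 0, 0, 0, 0.98, -0.06, 0.06, 1, 0, 0, 0, 0.98, -0.06, 0.06, 1, 0, 0, 0, 0.98, -0.06, 0.06, 1, 0, 0, 0, 0.98, -0.06, 0.06, 1, 0, 0, 0, 0.98, -0.06, 0.06, 1, 0, 0, 0, 0.98, -0.06, 0.06, 1, 0, 0, 0, 0.98, -0.06, 0.06, 1, 0, 0, 0, 0.98, -0.06, 0.06, 1, 0, 0, 0, 0.98, -0.06, 0.06, 1])

```text
time: 11.5
position: [0.505, 0.0107, 0.1736]
tool_rot: [0.671, 0.659, -0.243, -0.238]
ft_force: [-0.3, -0.1, -0.9]
grip_width: 0.0079
grip_force: 25.0
```

```bash
python3 - <<'E'
from h import *
go(.50,.013,.05,-1,40)
s=robot.camera("side")
cv2.imwrite("pics/c3.png",crop(s,160,60,190,150,4))
E
```

```text
t 11.5 pos [0.505  0.0107 0.1736] yawY -1.4 toolz [-0.639 -0.    -0.769] w 0.0079 F [-0.3 -0.1 -0.9] q [-0.15  0.76  1.35 -0.09  1.72 -0.11]
shift now [0.092 1.877 2.455]
turn [ 0.068  0.161 -0.077] shift after turn [0.054 1.889 2.447]
```

View pics/c3.png

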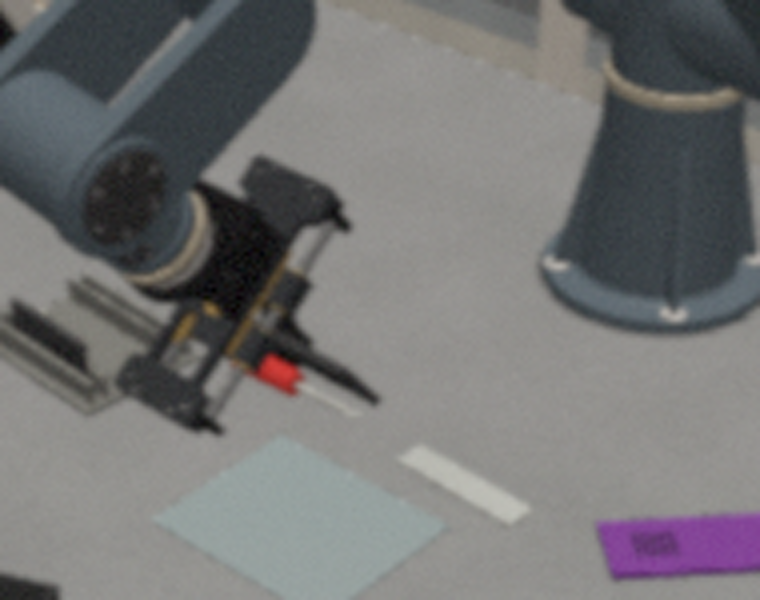

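The side view shows the plate held (crop 340,375) and tilted about 40° above the mat, with its edge pointing at the robot. I'll lower it.

Emit:
jog_arm(motion=[0.06, 0.63, 0.82, 0, 0, 0, 1, 0, 0.63, 0.82, 0, 0, 0, 1, 0, 0.31, 0.41, 0, 0, 0, 1, 0, 0.31, 0.4, 0, 0, 0, 1, 0, 0, 0, 0, 0, 0, 1])

```text
time: 12.18
position: [0.4997, 0.0144, 0.0501]
tool_rot: [0.67, 0.66, -0.24, -0.24]
ft_force: [-0.2, 0.4, -0.5]
grip_width: 0.0076
grip_force: 25.0
```

Emit:
jog_arm(motion=[0, 0.05, 0.06, 0, 0, 0, 1, 0, 0.05, 0.06, 0, 0, 0, 1])

```text
time: 12.42
position: [0.5011, 0.0145, 0.0454]
tool_rot: [0.67, 0.661, -0.238, -0.239]
ft_force: [0.1, 0.5, -0.1]
grip_width: 0.0081
grip_force: 25.0
```

Emit:
jog_arm(motion=[0, 0.03, 0.03, 0, 0, 0, 1, 0, 0, 0, 0, 0, 0, 0.7, 0, 0, 0, 0, 0, 0, 0.5, 0, 0, 0, 0, 0, 0, 0.45, 0, 0, -0.3, 0, 0, 0, 0.45, 0, 0, -0.3, 0, 0, 0, 0.45, 0, 0, -0.3, 0, 0, 0, 0.45, 0, 0, -0.4, 0, 0, 0, 0.45, 0, 0, -0.5, 0, 0, 0, 0.45, 0, 0, -0.8, 0, 0, 0, 0.45, 0, 0, -1, 0, 0, 0, 0.45, 0, 0, -1, 0, 0, 0, 0.45])

```text
time: 13.92
position: [0.6186, 0.0136, 0.1865]
tool_rot: [0.67, 0.661, -0.239, -0.24]
ft_force: [0.1, -0.2, -0.6]
grip_width: 0.024
grip_force: 0.0
```

```bash
python3 - <<'E'
from h import *
go(.50,.013,.15,-1)
s=robot.camera("side");cv2.imwrite("pics/c4.png",crop(s,160,90,190,150,4))
E
```

```text
t 13.93 pos [0.6186 0.0136 0.1865] yawY -0.88 toolz [-0.637  0.006 -0.771] w 0.024 F [ 0.1 -0.2 -0.6] q [-0.12  0.9   0.98 -0.08  1.95 -0.11]
shift now [-0.05  -1.703  2.592]
turn [-9.898  0.065  0.049] shift after turn [-0.067 -2.964  0.912]
```

View pics/c4.png

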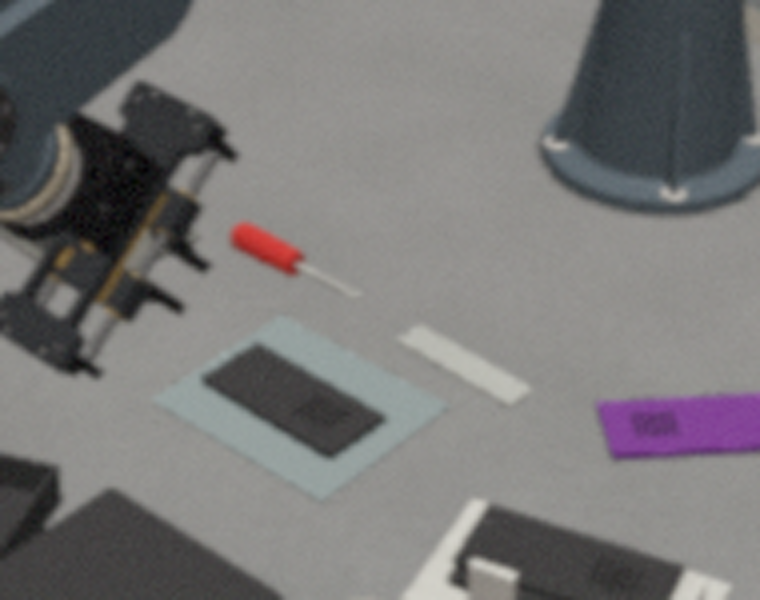

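The plate lies flat on the mat, with corners at about crop (205,378), (262,345), (385,418) and (330,457). I'll measure it from the side view and turn the tool down with the jaws open.

Emit:
jog_arm(motion=[0, 0, 0, -0.99, 0, 0, 0, 0, 0, 0, -0.99, 0, 0, -0.5, 0, 0, 0, -0.99, 0, 0, -1, 0, 0, 0, -0.99, 0, 0, -1, 0, 0, 0, -0.99, 0, 0, -1, 0, 0, 0, -0.99, 0, 0, -1, 0, 0, 0, -0.99, 0, 0, -1, 0, 0, 0, -0.99, 0, 0, -1, 0, 0, 0, -0.99, 0, 0, -1, 0, 0, 0, -0.99, 0, 0, -1])

```text
time: 15.22
position: [0.6178, 0.0136, 0.1855]
tool_rot: [0.712, 0.703, -0.0, 0.002]
ft_force: [-0.1, -0.1, -0.4]
grip_width: 0.0867
grip_force: 0.0
```

```bash
python3 - <<'E'
from h import *
for n,c in(("side",(233,188)),("top",(268,200))):
    im=avg(n,3);V=im.max(2)
    m=V<100
    b=blob(m,c);P=onz(n,b,.011);print(n,rect(P),b.min(0),b.max(0))
go(.5,.013,.1,0)
E
```

```text
side (array([503.9,  10.6]), array([140.2,  65.1]), 89.3) [211 176] [255 203]
top (array([373.8, 112.4]), array([532.4, 959.7]), 87.9) [160 100] [319 383]
t 15.53 pos [0.6185 0.0134 0.185 ] yawY -0.74 toolz [ 0.    -0.003 -1.   ] w 0.0869 F [-0.5  0.8 -0.5] q [-0.16  0.57  1.5  -0.    1.07 -0.14]
shift now [-0.042 -2.961  2.125]
turn [ 0.002  0.046 -0.184] shift after turn [-0.01  -2.961  2.125]
```

Emit:
jog_arm(motion=[-0.07, -0.97, 0.3, 0, 0, 0, -1, 0, -0.95, 0.5, 0, 0, 0, -1, 0, -0.95, 0.7, 0, 0, 0, -1, 0, 0, 0.9, 0, 0, 0, -1, 0, 0, 0.8, 0, 0, 0, -1, 0, 0, 0.6, 0, 0, 0, -1, 0, 0, 0.25, 0, 0, 0, -1, 0, 0, 0, 0, 0, 0, -1])

```text
time: 16.52
position: [0.5031, 0.0117, 0.0222]
tool_rot: [0.712, 0.703, -0.001, 0.001]
ft_force: [-0.2, -0.9, -0.6]
grip_width: 0.0873
grip_force: 0.0
```

```bash
python3 - <<'E'
from h import *
go(.5035,.0105,.0155,-0.7)
s=robot.camera("side");cv2.imwrite("pics/c5.png",crop(s,190,130,90,75,6))
E
```

```text
t 16.52 pos [0.5031 0.0117 0.0222] yawY -0.74 toolz [-0.001 -0.003 -1.   ] w 0.0873 F [-0.2 -0.9 -0.6] q [-0.2   0.73  1.88 -0.01  0.53 -0.18]
shift now [-0.029  0.011  0.167]
turn [-0.016  0.042 -0.009] shift after turn [-0.03   0.01   0.167]
```

View pics/c5.png

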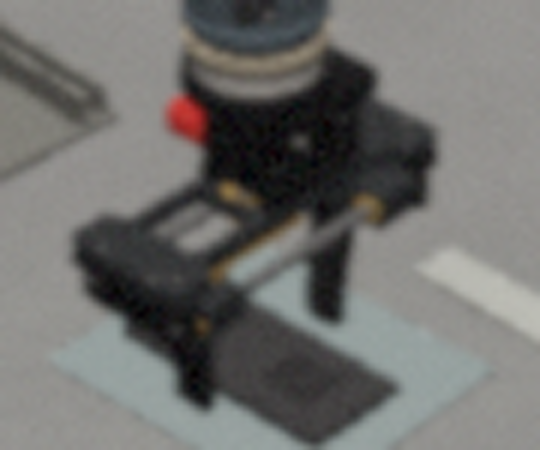

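The fingers straddle the long edges at crop (195,385) and (325,300). I'll lower the last bit, grip and lift.

Emit:
jog_arm(motion=[0, 0, 0.16, 0, 0, 0, -1, 0, 0, 0, 0, 0, 0, -0.5, 0, 0, 0, 0, 0, 0, 0, 0, 0, 0, 0, 0, 0, 0.5, 0, 0, 0, 0, 0, 0, 0.5, 0, 0, -0.3, 0, 0, 0, 0.5, 0, 0, -0.8, 0, 0, 0, 0.5, 0, 0, -1, 0, 0, 0, 0.5, 0, 0, -0.5, 0, 0, 0, 0.5, 0, 0, 0, 0, 0, 0, 0.5], grip_force=25)

```text
time: 17.82
position: [0.504, 0.0119, 0.1223]
tool_rot: [0.712, 0.703, 0.0, 0.003]
ft_force: [0.2, 0.6, -0.6]
grip_width: 0.0634
grip_force: 25.0
```

```bash
python3 - <<'E'
from h import *
a=np.radians(14.1);o=np.array([.5381,.3146]);R=np.array([[np.cos(a),-np.sin(a)],[np.sin(a),np.cos(a)]])
p=o+R@[-.012,-.012];print(p);go(*p,.09,14.1)
s=robot.camera("side");cv2.imwrite("pics/c6.png",crop(s,190,110,100,85,6))
E
```

```text
[0.52938492 0.30003816]
t 17.82 pos [0.504  0.0119 0.1223] yawY -0.73 toolz [ 0.004 -0.004 -1.   ] w 0.0634 F [ 0.2  0.6 -0.6] q [-0.2   0.54  1.84 -0.    0.76 -0.18]
shift now [7.215 0.538 0.781]
turn [ 0.056  0.063 -3.708] shift after turn [6.833 2.37  0.807]
```

View pics/c6.png

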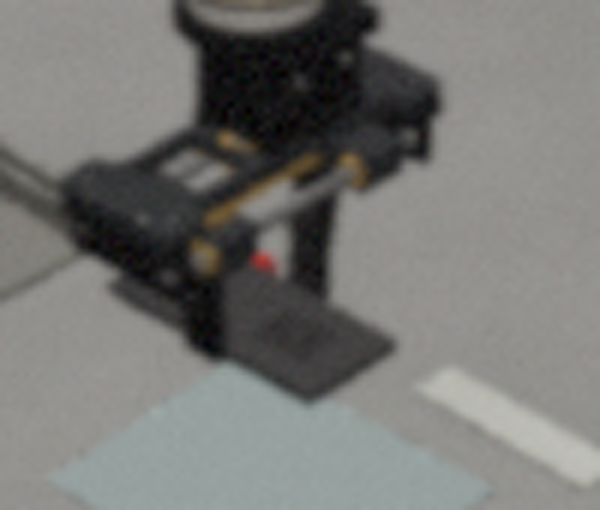

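The plate is held level above the mat. I'll carry it over the stack.

Emit:
jog_arm(motion=[0, 0, 0, 0, 0, -0.925, 0.5, 0, 0, 0, 0, 0, -0.925, 0.5, 0, 0, 0, 0, 0, -0.925, 0.5, 0, 0, 0, 0, 0, -0.925, 0.5, 0.7, 0.3, 0, 0, 0, 0, 0.5, 1, 0.3, 0, 0, 0, 0, 0.5, 1, 0.4, 0, 0, 0, 0, 0.5, 1, 0.4, 0, 0, 0, 0, 0.5, 1, 0.4, 0, 0, 0, 0, 0.5, 1, 0.4, 0, 0, 0, 0, 0.5, 0.7, 0.17, 0.3, 0, 0, 0, 0.5, 0.43, 0, 0.4, 0, 0, 0, 0.5])

```text
time: 19.38
position: [0.5278, 0.3012, 0.0897]
tool_rot: [0.615, 0.789, -0.002, 0.001]
ft_force: [-0.4, 0.1, -1.9]
grip_width: 0.0634
grip_force: 25.0
```

```bash
python3 - <<'E'
from h import *
go(.5294,.3,.0515,14.1)
E
```

```text
t 19.38 pos [0.5278 0.3012 0.0897] yawY 14.14 toolz [-0.001 -0.003 -1.   ] w 0.0634 F [-0.4  0.1 -1.9] q [ 0.34  0.69  1.59 -0.    0.86  0.09]
shift now [-0.036  0.034  0.954]
turn [-0.03   0.044  0.01 ] shift after turn [-0.039  0.032  0.954]
```

Emit:
jog_arm(motion=[0, 0, 0.35, 0, 0, 0, 0.5, 0, 0, 0.35, 0, 0, 0, 0.5, 0, 0, 0.26, 0, 0, 0, 0.5, 0, 0, 0.03, 0, 0, 0, 0.5, 0, 0, 0, 0, 0, 0, 0.5])

```text
time: 20.0
position: [0.5289, 0.2995, 0.052]
tool_rot: [0.616, 0.788, -0.001, 0.001]
ft_force: [-0.7, -0.0, -0.6]
grip_width: 0.0631
grip_force: 25.0
```

Emit:
jog_arm(motion=[0, 0, 0.02, 0, 0, 0, 0.5, 0, 0, 0, 0, 0, 0, 0, 0, 0, 0, 0, 0, 0, -0.6, 0, 0, 0, 0, 0, 0, -0.8, 0, 0, 0, 0, 0, 0, -0.8, 0, 0, -0.2, 0, 0, 0, -0.8, 0, 0, -0.6, 0, 0, 0, -0.8, 0, 0, -1, 0, 0, 0, -0.8, 0, 0, -1, 0, 0, 0, -0.8, 0, 0, -1, 0, 0, 0, -0.8])

```text
time: 21.25
position: [0.5283, 0.3003, 0.2049]
tool_rot: [0.615, 0.788, -0.001, 0.001]
ft_force: [0.1, 0.4, -0.4]
grip_width: 0.0784
grip_force: 0.0
```

```bash
python3 - <<'E'
from h import *
a=np.radians(14.1);o=np.array([.5381,.3146]);R=np.array([[np.cos(a),-np.sin(a)],[np.sin(a),np.cos(a)]])
p=o+R@[-.1,-.005];print(p);go(*p,.12,-75.9);go(*p,.12,104.1)
s=robot.camera("side");t=robot.camera("top");cv2.imwrite("pics/c7.png",np.hstack([crop(s,257,208,90,60,4.4),crop(t,145,155,80,53,5)[:264]]))
E
```

```text
[0.44233087 0.28538914]
t 21.25 pos [0.5283 0.3003 0.2049] yawY 14.06 toolz [ 0.    -0.003 -1.   ] w 0.0784 F [ 0.1  0.4 -0.4] q [ 0.33  0.54  1.51 -0.    1.1   0.09]
shift now [ 0.167 -2.175  2.122]
turn [ 0.027  0.037 22.491] shift after turn [-2.176 -0.162  2.122]
t 21.25 pos [0.5283 0.3003 0.2049] yawY 14.06 toolz [ 0.    -0.003 -1.   ] w 0.0784 F [ 0.1  0.4 -0.4] q [ 0.33  0.54  1.51 -0.    1.1   0.09]
shift now [ 0.167 -2.175  2.122]
turn [ -0.037   0.028 -22.509] shift after turn [2.176 0.162 2.122]
```

View pics/c7.png

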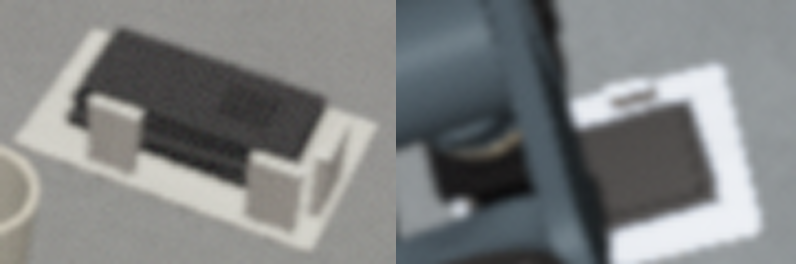

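The cover sits flat on the stack, at crop (205,85). Next is the push from the -y side, with the fingers nearly closed and the tool's x along the corner's y.

```bash
cat >> h.py <<'E'
_a=np.radians(14.1);CO=np.array([.5381,.3146]);CR=np.array([[np.cos(_a),-np.sin(_a)],[np.sin(_a),np.cos(_a)]])
def goc(x,y,z,yaw=None):
    o=robot.get_obs();print("in corner mm",(1000*CR.T@(o["position"][:2]-CO)).round(1),"F corner",(CR.T@o["ft_force"][:2]).round(1))
    go(*(CO+CR@[x,y]),z,yaw)
E
python3 -c "
from h import *
goc(-.012,-.13,.0175,14.1)"
```

```text
in corner mm [ -9.5 -11. ] F corner [ 0.4 -0.5]
t 21.35 pos [0.5315 0.3016 0.2088] yawY 14.07 toolz [ 0.011  0.001 -1.   ] w 0.0782 F [ 0.5 -0.4  0.9] q [ 0.33  0.53  1.5  -0.    1.1   0.09]
shift now [-2.965 -0.109  4.786]
turn [ 0.149  0.026 -0.007] shift after turn [-2.974 -0.061  4.782]
```

Emit:
jog_arm(motion=[-1, -0.02, 0.3, 0, 0, 0, 0, -1, -0.02, 0.3, 0, 0, 0, 0.45, -0.97, -0.02, 0.3, 0, 0, 0, 0.45, 0, 0, 0.9, 0, 0, 0, 0.45, 0, 0, 0.9, 0, 0, 0, 0.45, 0, 0, 0.9, 0, 0, 0, 0.45, 0, 0, 0.7, 0, 0, 0, 0.45, 0, 0, 0.3, 0, 0, 0, 0.45, 0, 0, 0, 0, 0, 0, 0.45])

```text
time: 22.48
position: [0.5544, 0.1839, 0.0187]
tool_rot: [0.615, 0.788, -0.002, 0.0]
ft_force: [-0.8, 0.3, -0.4]
grip_width: 0.0241
grip_force: 0.0
```

```bash
python3 -c "
from h import *
goc(-.012,-.08,.0175,14.1)"
```

```text
in corner mm [ -16.  -130.8] F corner [-0.7  0.5]
t 22.48 pos [0.5544 0.1839 0.0187] yawY 14.07 toolz [-0.002 -0.003 -1.   ] w 0.0241 F [-0.8  0.3 -0.4] q [ 0.13  0.79  1.67 -0.    0.68 -0.11]
shift now [1.27  0.099 0.027]
turn [-0.038  0.039 -0.008] shift after turn [1.269 0.1   0.031]
```

Emit:
jog_arm(motion=[0.3, 0.05, 0, 0, 0, 0, 0.45, 0.2, 0.05, 0, 0, 0, 0, 0.45, 0.15, 0, 0, 0, 0, 0, 0.45, 0.15, 0, 0, 0, 0, 0, 0.45, 0.12, 0, 0, 0, 0, 0, 0.45, 0.12, 0, 0, 0, 0, 0, 0.45])

```text
time: 23.22
position: [0.5487, 0.2253, 0.0193]
tool_rot: [0.615, 0.788, -0.001, 0.001]
ft_force: [0.6, -2.3, 0.6]
grip_width: 0.0239
grip_force: 1.0
```

Emit:
jog_arm(motion=[0.1, 0, 0, 0, 0, 0, 0.45, 0.08, 0, 0, 0, 0, 0, 0.45])

```text
time: 23.48
position: [0.5471, 0.2294, 0.0193]
tool_rot: [0.614, 0.79, -0.004, 0.002]
ft_force: [1.8, -18.9, 3.4]
grip_width: 0.0237
grip_force: 9.3
```

```bash
python3 -c "
from h import *
goc(-.012,-.08,.0175,14.1)"
```

```text
in corner mm [-12.  -84.8] F corner [ -2.9 -18.8]
t 23.48 pos [0.5471 0.2294 0.0193] yawY 14.3 toolz [-0.001 -0.009 -1.   ] w 0.0237 F [  1.8 -18.9   3.4] q [ 0.21  0.79  1.65 -0.01  0.7  -0.03]
shift now [0.12  0.001 0.043]
turn [-0.041  0.118  0.05 ] shift after turn [0.12  0.    0.044]
```

Emit:
jog_arm(motion=[-0.2, 0, 0, 0, 0, 0, 0.45, -0.4, 0, -0.4, 0, 0, 0, 0.45, 0, 0, -1, 0, 0, 0, 0.45, 0, 0, -1, 0, 0, 0, 0.45, 0, -1, -0.6, 0, 0, 0, 0, 0, -1, 0, 0, 0, 0, -0.5, 1, -0.3, 0, 0, 0, 0, -0.7, 1, 0, 0, 0, 0, 0, -0.7, 0.6, 0, 0, 0, 0, 0, -0.7, 0, 0, 0, 0, 0, 1, -0.7, 0, 0, 0, 0, 0, 1, -0.7, 0, 0, 0, 0, 0, 1, -0.7])

```text
time: 24.98
position: [0.4386, 0.2878, 0.1401]
tool_rot: [0.695, 0.719, -0.001, 0.001]
ft_force: [-0.6, 0.2, -0.5]
grip_width: 0.0739
grip_force: 0.0
```

Emit:
jog_arm(motion=[0, 0, 0, 0, 0, 1, -0.7, 0, 0, 0, 0, 0, 1, -0.7, 0, 0, 0, 0, 0, 1, -0.7, 0, 0, 0, 0, 0, 1, -0.7, 0, 0, 0, 0, 0, 1, -0.7, 0, 0, 0, 0, 0, 1, -0.7, 0, 0, 0, 0, 0, 1, -0.7, 0, 0, 0, 0, 0, 1, -0.7, 0, 0, 0, 0, 0, 1, -0.7, 0, 0, 0, 0, 0, 1, -0.7, 0, 0, 0, 0, 0, 1, -0.7, 0, 0, 0, 0, 0, 1, -0.7])

```text
time: 26.48
position: [0.4386, 0.2876, 0.1401]
tool_rot: [0.928, 0.374, -0.0, 0.001]
ft_force: [-0.7, -0.1, 0.1]
grip_width: 0.0739
grip_force: 0.0
```

Emit:
jog_arm(motion=[0, 0, 0, 0, 0, 1, -0.7, 0, 0, 0, 0, 0, 1, -0.7, 0, 0, 0, 0, 0, 1, -0.7, 0, 0, 0, 0, 0, 1, -0.7, 0, 0, 0, 0, 0, 1, -0.7, 0, 0, 0, 0, 0, 1, -0.7, 0, 0, 0, 0, 0, 1, -0.7, 0, 0, 0, 0, 0, 0.5, -0.7])

```text
time: 27.48
position: [0.4387, 0.2876, 0.1399]
tool_rot: [0.993, 0.122, 0.0, 0.001]
ft_force: [0.1, -0.2, -0.2]
grip_width: 0.0738
grip_force: 0.0
```

```bash
python3 -c "
from h import *
goc(-.095,-.005,.0175,-75.9)
s=robot.camera('side');t=robot.camera('top')
cv2.imwrite('pics/c8.png',np.hstack([crop(s,257,208,90,60,4.4),crop(t,145,155,80,53,5)[:264]]))"
```

```text
in corner mm [-103.    -1.9] F corner [ 0.  -0.2]
t 27.48 pos [0.4387 0.2876 0.1399] yawY -76.04 toolz [ 0.001 -0.002 -1.   ] w 0.0738 F [ 0.1 -0.2 -0.2] q [ 0.37  0.53  1.77 -0.    0.84  1.7 ]
shift now [0.2   0.069 3.061]
turn [ 0.035 -0.002 -0.035] shift after turn [0.2   0.077 3.061]
```

View pics/c8.png

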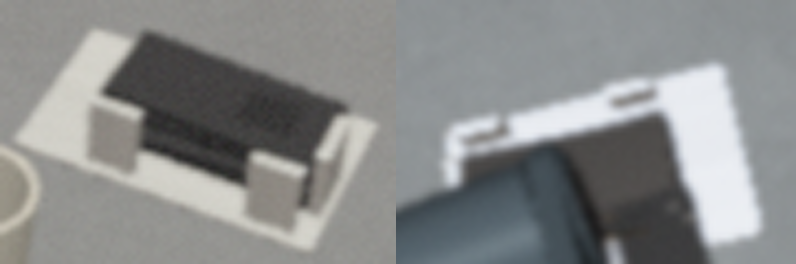

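The stack now meets the end stop, at crop (330,165) in the side view. Next I'll push the long edges with the spread fingers.

Emit:
jog_arm(motion=[0, 0.03, 0.8, 0, 0, 0, -0.7, 0, 0.04, 0.8, 0, 0, 0, -0.7, 0, 0, 0.8, 0, 0, 0, -0.7, 0, 0, 0.6, 0, 0, 0, -0.7, 0, 0, 0.06, 0, 0, 0, -0.7, 0.4, 0, 0, 0, 0, 0, -0.7, 0.2, 0, 0, 0, 0, 0, -0.7, 0.15, 0, 0, 0, 0, 0, -0.7, 0.15, 0, 0, 0, 0, 0, -0.7, 0.15, 0, 0, 0, 0, 0, -0.7, 0.12, 0, 0, 0, 0, 0, -0.7])

```text
time: 28.95
position: [0.484, 0.296, 0.0166]
tool_rot: [0.992, 0.122, -0.001, 0.002]
ft_force: [-1.8, -1.1, 1.1]
grip_width: 0.0739
grip_force: 0.7
```

Emit:
jog_arm(motion=[0.1, 0, 0, 0, 0, 0, -0.7, 0.08, 0, 0, 0, 0, 0, -0.7])

```text
time: 29.2
position: [0.4909, 0.2978, 0.0165]
tool_rot: [0.992, 0.122, -0.001, 0.002]
ft_force: [-1.6, 0.2, 0.6]
grip_width: 0.0739
grip_force: 1.0
```

```bash
python3 -c "
from h import *
goc(-.0468,-.005,.0175,-75.9)"
```

```text
in corner mm [-49.9  -4.8] F corner [-1.5  0.5]
t 29.2 pos [0.4909 0.2978 0.0165] yawY -75.93 toolz [-0.002 -0.004 -1.   ] w 0.0739 F [-1.6  0.2  0.6] q [ 0.35  0.78  1.7  -0.    0.66  1.68]
shift now [ 0.078  0.004 -0.026]
turn [ 0.044  0.036 -0.009] shift after turn [ 0.078  0.004 -0.026]
```

Emit:
jog_arm(motion=[0.08, 0, 0, 0, 0, 0, -0.7, 0.06, 0, 0, 0, 0, 0, -0.7, 0.05, 0, 0, 0, 0, 0, -0.7])

```text
time: 29.58
position: [0.4959, 0.2989, 0.0162]
tool_rot: [0.992, 0.123, -0.004, 0.002]
ft_force: [-7.4, -0.9, 3.8]
grip_width: 0.0739
grip_force: 4.2
```

```bash
python3 -c "
from h import *
goc(-.0468,-.005,.0175,-75.9)"
```

```text
in corner mm [-44.8  -4.9] F corner [-7.4  1. ]
t 29.57 pos [0.4959 0.2989 0.0162] yawY -75.89 toolz [-0.007 -0.005 -1.   ] w 0.0739 F [-7.4 -0.9  3.8] q [ 0.35  0.79  1.68 -0.    0.68  1.68]
shift now [-0.051  0.002 -0.032]
turn [0.052 0.109 0.003] shift after turn [-0.051  0.002 -0.032]
```

Emit:
jog_arm(motion=[0.07, 0, 0, 0, 0, 0, -0.7, 0.04, 0, 0, 0, 0, 0, -0.7])

```text
time: 29.82
position: [0.4958, 0.2988, 0.0158]
tool_rot: [0.992, 0.123, -0.008, 0.003]
ft_force: [-13.5, -3.4, 7.9]
grip_width: 0.074
grip_force: 7.6
```

Emit:
jog_arm(motion=[-0.3, 0, 0, 0, 0, 0, -0.7, -0.7, 0, -0.3, 0, 0, 0, -0.5, -0.3, 0, -1, 0, 0, 0, 0, 0, 0, -1, 0, 0, 0, 0.4, 0, 0, -0.7, 0, 0, -1, 0.4, 0, 0, 0, 0, 0, -1, 0.4, 0, 0, 0, 0, 0, -1, 0.4, 0, 0, 0, 0, 0, -1, 0.4, 0, 0, 0, 0, 0, -1, 0.4, 0, 0, 0, 0, 0, -1, 0.4, 0, 0, 0, 0, 0, -1, 0.4, 0, 0, 0, 0, 0, -1, 0.4])

```text
time: 31.32
position: [0.4545, 0.2891, 0.1372]
tool_rot: [0.92, 0.392, 0.002, 0.002]
ft_force: [0.3, 0.5, -0.6]
grip_width: 0.0266
grip_force: 0.0
```

Emit:
jog_arm(motion=[0, 0, 0, 0, 0, -1, 0.4, 0, 0, 0, 0, 0, -1, 0.4, 0, 0, 0, 0, 0, -1, 0.4, 0, 0, 0, 0, 0, -1, 0.4, 0, 0, 0, 0, 0, -1, 0.4, 0, 0, 0, 0, 0, -1, 0.4, 0, 0, 0, 0, 0, -1, 0.4, 0, 0, 0, 0, 0, -1, 0.4, 0, 0, 0, 0, 0, -1, 0.4, 0, 0, 0, 0, 0, -1, 0.4, 0, 0, 0, 0, 0, -1, 0.4, 0, 0, 0, 0, 0, -1, 0.4])

```text
time: 32.83
position: [0.4545, 0.2891, 0.1372]
tool_rot: [0.681, 0.732, 0.001, 0.002]
ft_force: [0.2, 0.3, 0.4]
grip_width: 0.0261
grip_force: 0.0
```

```bash
python3 -c "
from h import *
goc(0,-.125,.0175,14.1)
s=robot.camera('side');t=robot.camera('top')
cv2.imwrite('pics/c9.png',np.hstack([crop(s,257,208,90,60,4.4),crop(t,145,155,80,53,5)[:264]]))"
```

```text
in corner mm [-87.3  -4.4] F corner [0.3 0.3]
t 32.83 pos [0.4545 0.2891 0.1372] yawY 4.19 toolz [ 0.004 -0.002 -1.   ] w 0.0261 F [0.2 0.3 0.4] q [ 0.36  0.55  1.74 -0.    0.85  0.29]
shift now [-2.589  2.657  3.009]
turn [ 0.06   0.031 -2.477] shift after turn [-3.015  2.184  2.992]
```

View pics/c9.png

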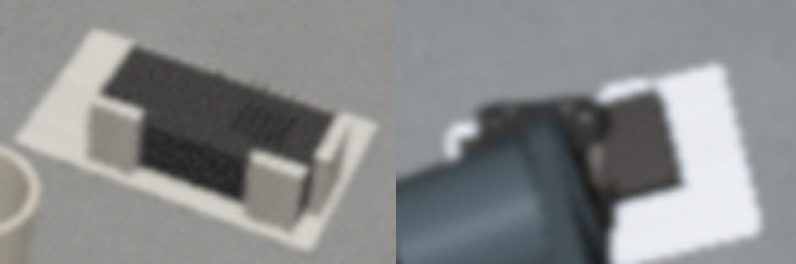

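The long sides are now against both long stops, and the top cover's end is at crop (335,118). I'll make a second end push.

Emit:
jog_arm(motion=[0, 0, 0, 0, 0, -0.826, 0.4, 0, 0, 0, 0, 0, -0.826, 0.4, 0, 0, 0, 0, 0, -0.826, 0.4, -1, 0.7, 0, 0, 0, 0, 0.4, -1, 0.75, 0, 0, 0, 0, 0.4, -1, 0.73, 0, 0, 0, 0, 0.4, 0, 0, 0.8, 0, 0, 0, 0.4, 0, 0, 0.8, 0, 0, 0, 0.4, 0, 0, 0.8, 0, 0, 0, 0.4, 0, 0, 0.6, 0, 0, 0, 0.4, 0, 0, 0, 0, 0, 0, 0.4, 0.4, 0, 0, 0, 0, 0, 0.4])

```text
time: 34.42
position: [0.5635, 0.2081, 0.017]
tool_rot: [0.617, 0.787, -0.0, 0.002]
ft_force: [-0.8, 0.4, -0.2]
grip_width: 0.0266
grip_force: 0.0
```

Emit:
jog_arm(motion=[0.2, 0, 0, 0, 0, 0, 0.4, 0.15, 0, 0, 0, 0, 0, 0.4, 0.12, 0, 0, 0, 0, 0, 0.4, 0.08, 0, 0, 0, 0, 0, 0.4, 0.06, 0, 0, 0, 0, 0, 0.4])

```text
time: 35.05
position: [0.5564, 0.232, 0.0168]
tool_rot: [0.616, 0.788, -0.001, 0.001]
ft_force: [0.6, -1.3, 0.5]
grip_width: 0.0262
grip_force: 0.8
```

```bash
python3 -c "
from h import *
goc(0,-.0845,.0175,14.1)"
```

```text
in corner mm [ -2.4 -84.6] F corner [ 0.3 -1.4]
t 35.05 pos [0.5564 0.232  0.0168] yawY 13.99 toolz [-0.    -0.003 -1.   ] w 0.0262 F [ 0.6 -1.3  0.5] q [ 0.21  0.8   1.63 -0.01  0.71 -0.03]
shift now [ 0.003  0.059 -0.016]
turn [-0.014  0.047 -0.027] shift after turn [ 0.003  0.059 -0.016]
```

Emit:
jog_arm(motion=[0.05, 0, 0, 0, 0, 0, 0.4, 0.05, 0, 0, 0, 0, 0, 0.4, 0.05, 0, 0, 0, 0, 0, 0.4])

```text
time: 35.42
position: [0.5561, 0.2332, 0.0169]
tool_rot: [0.614, 0.789, -0.004, 0.003]
ft_force: [3.6, -20.7, 1.4]
grip_width: 0.0261
grip_force: 10.7
```

```bash
python3 -c "
from h import *
goc(0,-.0845,.0175,14.1)"
```

```text
in corner mm [ -2.3 -83.3] F corner [ -1.6 -20.9]
t 35.42 pos [0.5561 0.2332 0.0169] yawY 14.18 toolz [ 0.001 -0.01  -1.   ] w 0.0261 F [  3.6 -20.7   1.4] q [ 0.22  0.8   1.62 -0.02  0.72 -0.02]
shift now [-0.03   0.058 -0.014]
turn [-0.028  0.143  0.021] shift after turn [-0.03   0.058 -0.014]
```

Emit:
jog_arm(motion=[-0.2, 0, 0, 0, 0, 0, 0.4, -0.7, 0, 0, 0, 0, 0, 0.4, -1, 0, -1, 0, 0, 0, 0.4, -1, 0, -1, 0, 0, 0, 0.4, -1, 0, -1, 0, 0, 0, 0.4, -1, 0, -0.5, 0, 0, 0, 0.4, -1, -1, 0, 0, 0, 0, 0.4, -1, -1, 0, 0, 0, 0, 0.4])

```text
time: 36.42
position: [0.5438, -0.0501, 0.1582]
tool_rot: [0.616, 0.788, -0.001, 0.002]
ft_force: [0.2, -0.7, -0.3]
grip_width: 0.0261
grip_force: 0.0
```

```bash
python3 - <<'E'
from h import *
T=avg("top",5);S=avg("side",3)
b=blob(T.max(2)<95,(186,190));P=onz("top",b,.044);r=rect(P);print(r,"corner frame",(CR.T@(np.array(r[0])/1000-CO)*1000).round(1))
def tri(pt):return pt
q=proj("side",[[*(CO+CR@v),.044] for v in [(-.032,-.07),(.032,-.07),(.032,.07),(-.032,.07)]]);q2=proj("top",[[*(CO+CR@v),.044] for v in [(-.032,-.07),(.032,-.07),(.032,.07),(-.032,.07)]])
print(q.round(1).tolist())
A=crop(S,257,208,90,66,4);B=crop(T,148,158,78,66,4)
for p in q: cv2.circle(A,tuple(int(v) for v in (p-[257,208]+.5)*4),2,(0,0,255),-1)
for p in q2: cv2.circle(B,tuple(int(v) for v in (p-[148,158]+.5)*4),2,(0,0,255),-1)
cv2.imwrite("pics/c10.png",np.hstack([A,B]));goc(-.095,-.005,.1,-75.9)
E
```

```text
(array([536.4, 312.7]), array([ 63., 135.]), 13.7) corner frame [-2.1 -1.4]
[[287.2, 217.7], [277.6, 231.8], [326.8, 249.4], [335.2, 234.1]]
in corner mm [ -81.9 -353.1] F corner [-0.6 -0.5]
t 36.83 pos [ 0.5447 -0.0478  0.1577] yawY 14.07 toolz [ 0.    -0.003 -1.   ] w 0.0263 F [-0.4 -0.7  0. ] q [-0.29  0.53  1.7  -0.    0.91 -0.53]
shift now [ 8.706 -0.333  1.417]
turn [ 0.03   0.035 22.492] shift after turn [-0.328 -8.702  1.442]
```

View pics/c10.png

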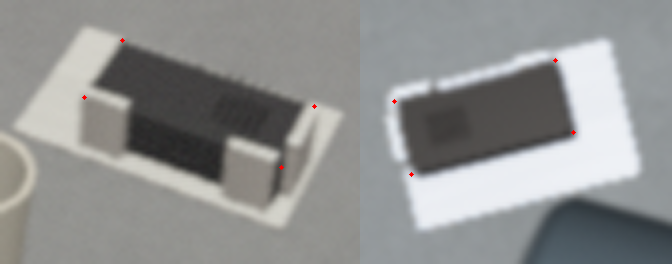

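Seen from both sides the stack looks square, with its edges in line and the sides vertical. I'll make one more firm tap on the long side to be sure.

Emit:
jog_arm(motion=[0.967, -0.04, 0, 0, 0, 0, 0.1, 0.967, -0.04, 0, 0, 0, 0, -0.4, 0.967, -0.04, 0, 0, 0, 0, -0.7, 0.967, -0.04, 0, 0, 0, 0, -0.7, 0.967, -0.04, 0, 0, 0, 0, -0.7, 0.967, -0.04, 0, 0, 0, 0, -0.7, 0.967, -0.04, 0, 0, 0, 0, -0.7, 0.967, -0.04, 0, 0, 0, 0, -0.7, 0.967, -0.04, 0, 0, 0, 0, -0.7, 0, 0, 0, 0, 0, 1, -0.7, 0, 0, 0, 0, 0, 1, -0.7, 0, 0, 0, 0, 0, 1, -0.7])

```text
time: 38.33
position: [0.4455, 0.2871, 0.1565]
tool_rot: [0.695, 0.719, -0.001, 0.001]
ft_force: [0.2, -1.1, -0.1]
grip_width: 0.0741
grip_force: 0.0
```

Emit:
jog_arm(motion=[0, 0, 0, 0, 0, 1, -0.7, 0, 0, 0, 0, 0, 1, -0.7, 0, 0, 0, 0, 0, 1, -0.7, 0, 0, 0, 0, 0, 1, -0.7, 0, 0, 0, 0, 0, 1, -0.7, 0, 0, 0, 0, 0, 1, -0.7, 0, 0, 0, 0, 0, 1, -0.7, 0, 0, 0, 0, 0, 1, -0.7, 0, 0, 0, 0, 0, 1, -0.7, 0, 0, 0, 0, 0, 1, -0.7, 0, 0, 0, 0, 0, 1, -0.7, 0, 0, 0, 0, 0, 1, -0.7])

```text
time: 39.83
position: [0.4456, 0.2868, 0.1566]
tool_rot: [0.927, 0.374, -0.001, 0.001]
ft_force: [-0.1, 0.4, 0.2]
grip_width: 0.0743
grip_force: 0.0
```

Emit:
jog_arm(motion=[0, 0, 0, 0, 0, 1, -0.7, 0, 0, 0, 0, 0, 1, -0.7, 0, 0, 0, 0, 0, 1, -0.7, 0, 0, 0, 0, 0, 1, -0.7, 0, 0, 0, 0, 0, 1, -0.7, 0, 0, 0, 0, 0, 1, -0.7, 0, 0, 0, 0, 0, 1, -0.7, 0, 0, 0, 0, 0, 0.5, -0.7])

```text
time: 40.83
position: [0.4457, 0.2866, 0.1566]
tool_rot: [0.993, 0.122, -0.0, 0.001]
ft_force: [0.7, 0.3, 0.6]
grip_width: 0.0744
grip_force: 0.0
```

```bash
python3 -c "
from h import *
goc(-.055,-.005,.017,-75.9)"
```

```text
in corner mm [-96.5  -4.7] F corner [0.8 0.1]
t 40.83 pos [0.4457 0.2866 0.1566] yawY -75.98 toolz [-0.    -0.003 -1.   ] w 0.0744 F [0.7 0.3 0.6] q [ 0.36  0.51  1.74 -0.    0.89  1.69]
shift now [ 1.040e+00 -3.000e-03  3.489e+00]
turn [ 0.04   0.011 -0.019] shift after turn [1.037 0.009 3.49 ]
```

Emit:
jog_arm(motion=[0, 0, 0.9, 0, 0, 0, -0.7, 0, 0, 0.9, 0, 0, 0, -0.7, 0, 0, 0.9, 0, 0, 0, -0.7, 0, 0, 0.6, 0, 0, 0, -0.7, 0, 0, 0.17, 0, 0, 0, -0.7, 0.5, 0, 0, 0, 0, 0, -0.7, 0.4, 0, 0, 0, 0, 0, -0.7, 0.15, 0, 0, 0, 0, 0, -0.7, 0.1, 0, 0, 0, 0, 0, -0.7, 0.08, 0, 0, 0, 0, 0, -0.7])

```text
time: 42.08
position: [0.4932, 0.2969, 0.018]
tool_rot: [0.993, 0.122, -0.001, 0.002]
ft_force: [-0.5, -0.6, -0.1]
grip_width: 0.0738
grip_force: 0.0
```

Emit:
jog_arm(motion=[0.08, 0, 0, 0, 0, 0, -0.7, 0.06, 0, 0, 0, 0, 0, -0.7, 0.05, 0, 0, 0, 0, 0, -0.7])

```text
time: 42.45
position: [0.4962, 0.2974, 0.0172]
tool_rot: [0.992, 0.123, -0.006, 0.003]
ft_force: [-8.5, -1.4, 4.1]
grip_width: 0.0738
grip_force: 4.5
```

```bash
python3 -c "
from h import *
goc(-.045,-.005,.017,-75.9)"
```

```text
in corner mm [-44.8  -6.5] F corner [-8.5  0.7]
t 42.45 pos [0.4962 0.2974 0.0172] yawY -75.92 toolz [-0.01  -0.007 -1.   ] w 0.0738 F [-8.5 -1.4  4.1] q [ 0.35  0.79  1.68 -0.    0.68  1.68]
shift now [-0.005 -0.037  0.004]
turn [ 0.057  0.167 -0.006] shift after turn [-0.005 -0.037  0.004]
```

It meets the same hard stop (-44.8 mm). I'll press a little, retreat and hand in.

Emit:
jog_arm(motion=[0.08, 0, 0, 0, 0, 0, -0.7, -0.3, 0, 0, 0, 0, 0, -0.7, -0.8, 0, 0, 0, 0, 0, -0.7, -0.2, 0, -0.7, 0, 0, 0, -0.7, 0, 0, -1, 0, 0, 0, -0.7, 0, 0, -1, 0, 0, 0, -0.7, 0, 0, 0, 0, 0, 0, -0.7, 0, 0, 0, 0, 0, 0, -0.7])

```text
time: 43.45
position: [0.4537, 0.2872, 0.1257]
tool_rot: [0.993, 0.122, -0.0, 0.001]
ft_force: [0.4, -0.6, -0.4]
grip_width: 0.0742
grip_force: 0.0
```

```bash
python3 - <<'E'
from h import *
S=avg("side",3);S0=cv2.imread("pics/c10.png")[:264,:360];A=crop(S,257,208,90,66,4)
print("change vs last view",np.abs(A[:230,40:].astype(int)-S0[:230,40:]).mean().round(2),robot.get_obs()["ft_force"].round(1))
print(robot.hand_in())
E
```

```text
change vs last view 0.93 [-0.5  0.4  0.8]
the job is handed in; nothing more can be done
None
```

I handed the job in at about 43.7 s, but the hand-in returned no verdict: the cover was laid on the mat, re-gripped by its long edges and put on top, and the five-cover stack was tapped to a hard stop on both sides and looks square and flush; the arm touched no bystander that I could see.

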